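# Return a vial through the sprung flap

### The arm

A 6-joint arm with a two-finger parallel gripper is mounted at the origin on a cart in front of the work surface, level with it; the furniture and walls round the work are solid. World frame = base frame: x ahead of the robot, y to its left, z up, the work surface at z = 0. Lengths are in mm, angles in degrees, forces in N, time in s.
With the tool pointing down it reaches from about 300 to 850 mm from the base axis. Payload 4.2 kg.
Tool frame: the origin (TCP) lies at the very end of the fingers, on their centre line; the grasp point (between the pads) lies 19 mm behind it (env.grasp_offset is the distance from the TCP to the grasp point, in mm); z points along the fingers, y is the line along which they close (so a half turn about z gives the same grasp; the last joint's range is limited). The gripper opens to 91 mm and grips with 3 to 60 N. Pads are 32 mm wide; open, the fingers measure 118 mm over their backs; the gripper's body (76 mm by 178 mm) begins 60 mm behind the grasp point.
Start: joints at [-70.818, 18.312, 89.639, -0, 72.044, -1.146], TCP at [199.761, -539.202, 213.976] pointing down, gripper open.
Joint ranges: [-177.97, 177.97], [-48.28, 115.42], [12.27, 149.76], [-77.06, 257.06], [2.81, 150.46], [-146.56, 146.56]. Speed limits (degrees/s): [147.25, 147.25, 180, 180, 180, 180].

### API

Orientations are given as [roll, pitch, yaw] about the fixed x, y, z axes, in that order (R = Rz(yaw) Ry(pitch) Rx(roll)).
In Python, from workcell import env gives the robot as it stands. The module is installed in compiled form; this text tells all that it offers.
- The arm moves only by the tool send_rows, never from a script. Its argument "motion" is a list of rows, each an object of numbers: "tx", "ty", "tz": the shift along the tool's x, y, z in units of 500 mm (1.0 is 500 mm); "rx", "ry", "rz": the turn, a rotation vector about the tool's x, y, z in units of 30 degrees (1.0 is 30 degrees); "gripper": the closure, from -1 (fully open) to 1 (shut). In form: [{"tx": .., "ty": .., "tz": .., "rx": .., "ry": .., "rz": .., "gripper": ..}, ...]. A call has 1 to 12 rows; each row shifts and turns the commanded pose from where the row before left it, along the tool's axes as they then stand; what a row does not reach is not made up. A row lasts 1/8 s, in which the tool goes at most 62.5 mm and 10.7 degrees, less where a joint would pass 70% of its speed; a pose out of reach is approached as far as the arm can. A call with a number of a shift or a turn outside -1 to 1 is refused whole. A call with a gripper value outside its range is refused whole. The fingers move at their own pace and stop on an object; "grip_force" is the grip in N (left out, the last holds). Time passes only in rows, so rows that do not move let the fingers close. It gives the time, the measured TCP pose, the force, the opening and the grip force at its end, in the units of the state.
- env.state(): the state, without advancing time (a new reading comes with each control period).
- env.grab_frame(name): name is "scene" or "top" or "wrist"; returns a dict with "frame" (384x512x3 uint8, red, green, blue), "vertical_fov" (degrees; the focal length in pixels is half the picture's height over the tangent of half this angle, whatever the lens; pixels are square), "cx", "cy" (the principal point, pixels), "k1" (the pictures are not rectified: a ray, as slopes to the right and down, at radius r is drawn at 1 + k1 r^2 times it, then the intrinsics apply), "rvec" (rotation vector, rad) and "tvec" (3), from world to camera coordinates, as OpenCV has them; the wrist camera has in their place "T_tool_cam" (4x4, takes a point from camera to tool coordinates, whose origin is the TCP and whose axes are the flange's). Camera axes: x right, y down, z forward; pixel columns grow to the right and rows downward; lengths in mm; the calibration is good to about 2 mm. A picture is of the moment at which its call begins: read the wrist's pose just before it. There is no depth.
- env.job_done(): hands the job in; it is judged then, once.
The state is a dict: "time_s": time; "qpos": joint angles; "qvel": joint speeds; "effort": joint torques, N m; "ee_pos": TCP position; "ee_rot": TCP orientation; "force": force on the tool from outside, world axes, zero at the start; "torque": the same for the moment, N m; "gripper_width": finger opening in mm; "gripper_force": force on a finger pad.
Only numpy, scipy, OpenCV 4.12 (cv2) and the standard library are available. Lean on these libraries where they do the work, as an engineer would, in place of code of your own. Each camera call takes 0.05 s, during which the arm holds its last target. There are 200 camera calls.

### The job

Put the standing white-capped specimen vial away in the grey return box, base first, through the sprung flap in its sloping mouth. Behind the flap are two lanes side by side and one of them is already full: feel which one takes the vial, push the vial all the way home against the end of that lane, then take the hand out so that the flap swings fully shut. Do not disturb the small oil bottle or the pill pot.

Things in the scene. Friction and masses are not known exactly. Their poses are not given: they have to be found in the camera images.
- vial: the vial to put away: clear screw-cap specimen vial with a white cap, 22 mm in diameter, 60 mm tall (cap = the top 14 mm, 21 mm in diameter), about 28 g. It stands upright on the worktop. Origin: centre of its base; z runs up its axis to the cap.
- housing: the grey return box, fixed, front roughly towards the robot: 150 mm deep, 200 mm wide, 164 mm high; its sloping mouth, closed by a flat grey flap, faces up and towards the robot. Origin: centre of its underside; x to its back, y to its left, z up.
- chute: the chute in the box. Origin: middle of the mouth's lower edge, 130 mm above the worktop. x: down the chute, 60 degrees below level, away from the robot; y: level, left along the mouth; z: square to the chute's floor (z = 0), up and away from the robot. Floor open down to x = 38 mm, then two lanes between 16 mm high guide blocks, ending at a wall at x = 106 mm. Nothing is above the mouth.
- mouth (a point): centre of the mouth, at (0, 0, 25 mm) of the chute. The mouth is square to the chute, 50 mm high (z = 0 to 50 mm) and 192 mm wide. The fingers go in along the chute, the tool tilted about 30 degrees from vertical; open them only a little inside (45 mm is ample).
- lane_left (a point): far end of the left lane, on the floor at the end wall: (106, 40, 0 mm) of the chute. Lane 34 mm wide about y = +40 mm. One lane, not known which and hidden by the flap, holds a fixed vial from x = 46 to 106 mm: there a new vial's base stops at x = 46 mm; in the free lane only the end wall stops it.
- lane_right (a point): far end of the right lane: (106, -40, 0 mm) of the chute; like the left lane, about y = -40 mm. A vial is home when its base is at the end wall (x = 106 mm); its cap end is then at x = 46 mm, just clear of the flap.
- flap_plate (a joint): the flap: plate 186 x 49 mm hinged along the mouth's upper edge (chute z = 51 mm). 0 = shut, to 1.5 rad pushed inwards. A light spring shuts it (0.6 to 1.3 N at its lower edge). It drags on what is under it: a vial let go half way may stay there until pushed on with closed fingertips. It shuts only when nothing is within 42 mm of the mouth.
- oil_bottle: bystander: small amber bottle with a narrower black cap, 26 mm in diameter, 62 mm tall; origin at the centre of its base. It stands near the vial.
- pill_pot: bystander: white pot with a screw lid, 44 mm in diameter, 60 mm tall; origin at the centre of its base. It stands near the vial. The vial, oil bottle and pill pot stand in a row about 100 mm apart, in any order, between the box and the retort stand.
Mind the look-alikes: they are no part of the job. What is shaped like the vial but blue is not meant.

How it is judged (in metres and radians):
On the way:
1. the vial has pushed the flap open and its base is at least 25 mm inside the mouth (value of joint flap_plate above 0.4 rad and x of vial in the frame of chute between 0.025 and 0.09 m and z of vial in the frame of chute between 0 and 0.05 m), for 0.1 s.
At the end, for the whole second after the job is handed in: The vial lies at rest on the chute's floor in the free lane, base first (axis within 0.3 rad of the lane), its base within 8 mm of the end wall, and the flap is shut (under 0.05 rad) (x of vial in the frame of chute between 0.098 and 0.112 m and z of vial in the frame of chute between 0 and 0.03 m and angle between the z axis of vial and the x axis of chute, either way round below 0.3 rad and value of joint flap_plate below 0.05 rad and linear speed of vial below 0.02 m/s); the robot touches nothing.
It fails at once if the oil bottle is moved more than 30 mm (distance of oil_bottle from where it was at the start of the episode above 0.03 m).
It fails at once if the pill pot is moved more than 30 mm (distance of pill_pot from where it was at the start of the episode above 0.03 m).
It also fails if it takes over 64 s, if anything falls off the work surface, if the arm or the gripper's body presses on something with over 40 N, if the wrist force passes 120 N, or if a joint passes its speed limit or range.

## Working session

There is one attempt and no reset: what is moved stays moved. The work goes in short steps, Python scripts to look and compute and a tool call to move; the robot and the scene stay as the last step left them, time stands still between calls to the robot, and variables do not carry over. Pictures are saved under pics/ and viewed, at most 10 in all, crops included, and the job is handed in when it is done.

Besides the shell and the picture viewer there is one more tool, called after "Call:" in YAML: its name, and indented under it one key for each argument. send_rows: Moves the arm, as the interface text tells. Shifts and turns lie within -1 to 1; 1 stands for 500 mm of shift or 30 degrees of turn. Its arguments: {"type":"object","properties":{"motion":{"type":"array"},"grip_force":{"type":"number"}},"required":["motion"]}

```bash
mkdir -p pics
cat > h.py <<'E'
import numpy as np, cv2
from scipy.spatial.transform import Rotation as R
from workcell import env
def grab(n):
    s=env.state(); f=env.grab_frame(n); f['s']=s; return f
def save(f,p): cv2.imwrite(p,f['frame'][:,:,::-1])
def cam(f):
    if 'rvec' in f:
        M=R.from_rotvec(np.ravel(f['rvec'])).as_matrix(); t=np.ravel(f['tvec']); return M,t
    T=np.eye(4);T[:3,:3]=R.from_euler('xyz',f['s']['ee_rot'],degrees=True).as_matrix();T[:3,3]=f['s']['ee_pos']
    W=np.linalg.inv(T@np.array(f['T_tool_cam'])); return W[:3,:3],W[:3,3]
def foc(f): return f['frame'].shape[0]/2/np.tan(np.radians(f['vertical_fov'])/2)
def proj(f,P):
    M,t=cam(f); c=np.atleast_2d(P)@M.T+t; s=c[:,:2]/c[:,2:]; r2=(s**2).sum(1,keepdims=True)
    return s*(1+f['k1']*r2)*foc(f)+[f['cx'],f['cy']]
def ray(f,u,v):
    M,t=cam(f); d=(np.array([u,v])-[f['cx'],f['cy']])/foc(f); s=d.copy()
    for _ in range(20): s=d/(1+f['k1']*(s@s))
    return -M.T@t, M.T@np.r_[s,1]
def atz(f,u,v,z):
    o,d=ray(f,u,v); return o+d*(z-o[2])/d[2]
E
python3 - <<'E'
from h import *
print(env.state(), env.grasp_offset)
a=grab('scene');b=grab('top')
save(a,'pics/s0.png');save(b,'pics/t0.png')
import pickle;pickle.dump((a,b),open('f0.pkl','wb'))
E
```

```text
{'time_s': 0.0, 'qpos': array([-7.08162398e+01,  1.83516152e+01,  8.97062147e+01, -1.00002494e-03,
        7.20433007e+01, -1.14579175e+00]), 'qvel': array([-0.01655197, -0.03015057,  0.02701231, -0.00104146, -0.00684467,
        0.02603507]), 'effort': array([-3.99946275e-04, -4.12458587e+01, -2.31972224e+01,  7.26727070e-02,
        4.56352439e-02, -1.39489180e-04]), 'ee_pos': array([ 199.59787544, -538.71042914,  213.12183375]), 'ee_rot': array([-1.79898871e+02, -1.07168157e-03,  2.03298602e+01]), 'force': array([ 0.22439933, -0.02876918, -0.22962299]), 'torque': array([ 0.01717812, -0.02893429,  0.01051926]), 'gripper_force': 0.0, 'gripper_width': 90.84258269263293} 18.8
```

View pics/s0.png

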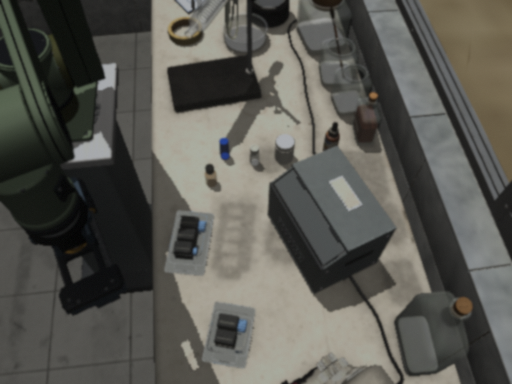

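View pics/t0.png

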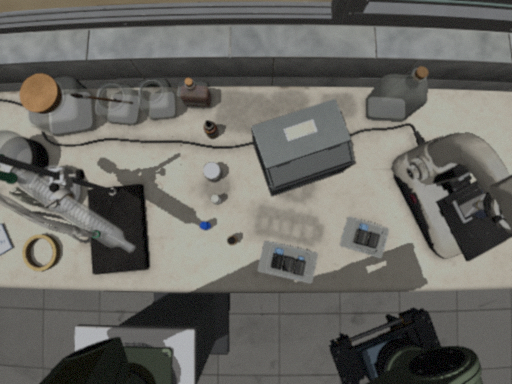

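The scene view shows the white-capped vial at about (256,157), the pill pot at (285,148), the blue look-alike at (225,148) and small bottles at (211,173) and (332,133). The box has its near mouth edge around (270,185)-(323,288). Next I'll enlarge the crops.

Run:
```python
from h import *
import pickle
a,b=pickle.load(open('f0.pkl','rb'))
c1=cv2.resize(a['frame'][110:300,190:400],None,fx=3.0,fy=3.0,interpolation=cv2.INTER_CUBIC)
c2=cv2.resize(b['frame'][90:260,180:370],None,fx=3,fy=3,interpolation=cv2.INTER_CUBIC)
cv2.imwrite('pics/s1.png',c1[:,:,::-1]);cv2.imwrite('pics/t1.png',c2[:,:,::-1])
for n,f,u,v,z in [('vial s',a,256,164,0),('vial t',b,216,199,60),('pot t',b,212,171,60),('pot s',a,285,139,60),('blue t',b,205,225,60),('bot t',b,233,239,62),('bot2 t',b,211,127,60),('bot s',a,211,182,0)]:
    print(n,atz(f,u,v,z).round())
for n,f in (('a',a),('b',b)): print(n,(-cam(f)[0].T@cam(f)[1]).round(),foc(f))
```

```text
vial s [ 484. -221.    0.]
vial t [ 478. -220.   60.]
pot t [ 547. -210.   60.]
pot s [ 551. -203.   60.]
blue t [ 415. -194.   60.]
bot t [ 381. -263.   62.]
bot2 t [ 659. -205.   60.]
bot s [ 378. -257.    0.]
a [ 403. -831.  885.] 467.3155055648292
b [ 395. -329.  948.] 365.048442340139
```

View pics/s1.png

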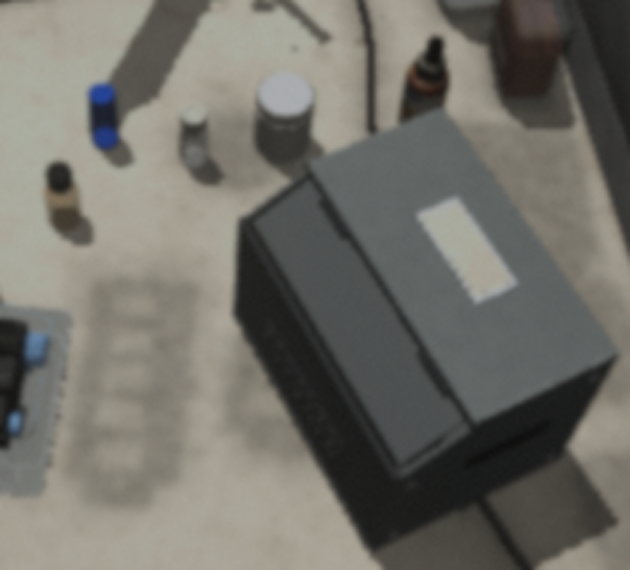

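View pics/t1.png

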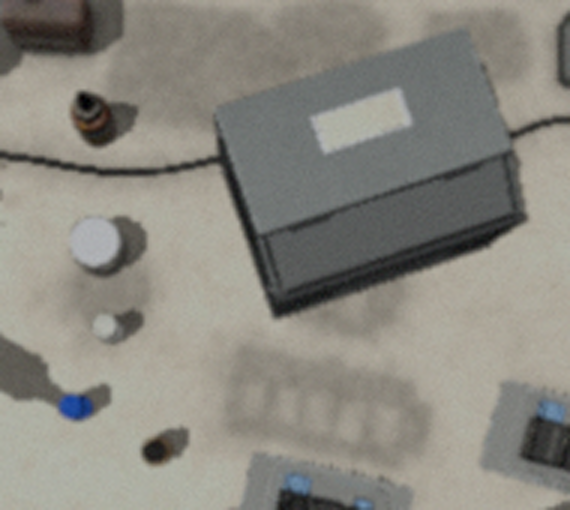

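The crops show the vial between the pot and the amber bottle. The blue look-alike sits off the row. The box corners are clear enough to fit its pose.

```bash
cat > fit.py <<'E'
from h import *
import pickle
from scipy.optimize import least_squares
a,b=pickle.load(open('f0.pkl','rb'))
S=np.array([190,110]);T=np.array([180,90])
obs=[(b,T,(218,108),(75,100,164)),(b,T,(465,30),(75,-100,164)),(a,S,(440,112),(75,100,164)),(a,S,(617,357),(75,-100,164)),
(a,S,(375,550),(-75,-100,0)),(a,S,(237,315),(-75,100,0))]
def w(p,P):
    return R.from_euler('z',p[2]).apply(np.array(P,float))+[p[0],p[1],0]
def res(p): return np.ravel([proj(f,w(p,P))[0]-(np.array(c)/3+o) for f,o,c,P in obs])
r=least_squares(res,[550,-420,-.3],x_scale=[10,10,.1],loss='soft_l1')
p=r.x; print(p[:2],np.degrees(p[2])); print(r.fun.reshape(-1,2).round(1))
# unknown features in housing frame
for f,o,c,z in [(b,T,(265,235),164),(b,T,(512,152),164),(a,S,(312,165),164),(a,S,(475,425),164),(a,S,(242,220),130),(a,S,(395,475),130),(b,T,(524,218),130),(b,T,(277,315),130)]:
    q=atz(f,*(np.array(c)/3+o),z); print(z,R.from_euler('z',-p[2]).apply(q-[p[0],p[1],0]).round(1))
E
python3 fit.py
```

```text
[ 591.43429429 -427.69715663] 18.595883684576467
[[-1.3 -0.1]
 [ 1.1 -1.4]
 [ 0.6 -2. ]
 [ 0.6 -0.4]
 [-3.7  3. ]
 [-3.1  0.4]]
164 [-27.1  95.1 164. ]
164 [-26.  -97.2 164. ]
164 [-22.7  95.3 164. ]
164 [ -23.7 -100.6  164. ]
130 [-69.9  96.6 130. ]
130 [-68.5 -96.7 130. ]
130 [-71.7 -99.1 130. ]
130 [-82.1 103.4 130. ]
```

Call:
send_rows:
  motion:
    - {"tx":0.083,"ty":-0.045,"gripper":-1}
    - {"tx":0.083,"ty":-0.045,"gripper":-1}
    - {"tx":0.083,"ty":-0.045,"gripper":-1}
    - {"tx":0.083,"ty":-0.045,"gripper":-1}
    - {"tx":0.083,"ty":-0.045,"gripper":-1}
    - {"tx":0.083,"ty":-0.045,"gripper":-1}
    - {"tx":0.083,"ty":-0.045,"gripper":-1}
    - {"tx":0.083,"ty":-0.045,"gripper":-1}
    - {"tx":0.083,"ty":-0.045,"gripper":-1}
    - {"gripper":-1}

```text
invalid input at $.motion[0]: expected keys tx, ty, tz, rx, ry, rz, gripper
```

Run:
```python
from h import *
import pickle
f=grab('wrist');save(f,'pics/w1.png');pickle.dump(f,open('w1.pkl','wb'))
print(f['s']['ee_pos'],f['s']['ee_rot'],f['s']['qpos'],f['s']['time_s'],f['T_tool_cam'])
print(proj(f,[[480,-220,60],[480,-220,0],[549,-207,60]]))
```

```text
[ 199.60782581 -538.75577939  213.19473101] [-1.79906595e+02 -2.41920921e-03  2.03276688e+01] [-7.08176670e+01  1.83490866e+01  8.96991978e+01  5.79926553e-04
  7.20451507e+01 -1.14551702e+00] 0.1 [[ 1.11195394e-03 -9.58168996e-01 -2.86200870e-01  8.15062632e+01]
 [ 9.99999372e-01  1.02450487e-03  4.55290148e-04 -5.52120810e-01]
 [-1.43030718e-04 -2.86201197e-01  9.58169533e-01 -1.70069663e+02]
 [ 0.00000000e+00  0.00000000e+00  0.00000000e+00  1.00000000e+00]]
[[ -57.45358386 -391.20860368]
 [  13.74985851 -279.9265483 ]
 [ -82.79922476 -598.09998635]]
```

View pics/w1.png

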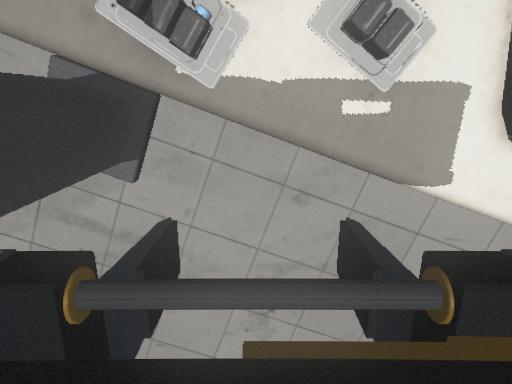

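The wrist view shows only the trays and floor, because the call was refused and the arm has not moved.

Call:
send_rows:
  motion:
    - {"tx":0.083,"ty":-0.045,"tz":0,"rx":0,"ry":0,"rz":0,"gripper":-1}
    - {"tx":0.083,"ty":-0.045,"tz":0,"rx":0,"ry":0,"rz":0,"gripper":-1}
    - {"tx":0.083,"ty":-0.045,"tz":0,"rx":0,"ry":0,"rz":0,"gripper":-1}
    - {"tx":0.083,"ty":-0.045,"tz":0,"rx":0,"ry":0,"rz":0,"gripper":-1}
    - {"tx":0.083,"ty":-0.045,"tz":0,"rx":0,"ry":0,"rz":0,"gripper":-1}
    - {"tx":0.083,"ty":-0.045,"tz":0,"rx":0,"ry":0,"rz":0,"gripper":-1}
    - {"tx":0.083,"ty":-0.045,"tz":0,"rx":0,"ry":0,"rz":0,"gripper":-1}
    - {"tx":0.083,"ty":-0.045,"tz":0,"rx":0,"ry":0,"rz":0,"gripper":-1}
    - {"tx":0.04,"ty":-0.045,"tz":0,"rx":0,"ry":0,"rz":0,"gripper":-1}
    - {"tx":0,"ty":0,"tz":0,"rx":0,"ry":0,"rz":0,"gripper":-1}

```text
time_s: 1.4
ee_pos: [459.9, -225.4, 213.7]
ee_rot: [-180.0, 0.0, 20.5]
force: [0.0, 0.1, 0.2]
gripper_width: 91.2
gripper_force: 0.0
```

Run:
```python
from h import *
import pickle
f=grab('wrist');save(f,'pics/w1.png');pickle.dump(f,open('w1.pkl','wb'))
print(f['s']['ee_pos'],f['s']['ee_rot'],f['s']['qpos'],f['s']['time_s'])
print(proj(f,[[480,-220,60],[480,-220,0],[549,-207,60]]))
```

```text
[ 459.88617235 -225.44348193  213.6578718 ] [-1.79966119e+02  2.91734915e-02  2.05167666e+01] [-2.74021090e+01  1.26855744e+01  9.76185231e+01  1.12325147e-03
  6.97406001e+01  4.20807437e+01] 1.4
[[260.57961607 161.53874984]
 [260.23594657 152.13483171]
 [273.52582328  89.15808778]]
```

View pics/w1.png

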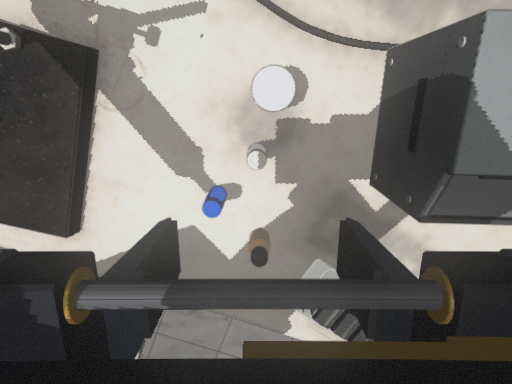

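The vial cap is at about (256,160), the pot lid at (273,88) and the blue look-alike at (215,200). The bottle is at (260,250), well clear of the fingers.

Run:
```python
from h import *
import pickle
f=pickle.load(open('w1.pkl','rb'))
v=atz(f,256,160,60);b=atz(f,256,148,3);print(v,b,atz(f,273,88,60),atz(f,215,206,60),atz(f,260,256,62))
s=f['s'];Rt=R.from_euler('xyz',s['ee_rot'],degrees=True)
print(Rt.inv().apply(np.r_[v[:2],33]-s['ee_pos']))
# box corners visible: top-left corners
exec(open('fit.py').read().split('r=least')[0].replace("from h import *",""))
for u,vv in((390,47),(372,178),(424,222)): print(u,vv,atz(f,u,vv,0).round(),atz(f,u,vv,130).round(),atz(f,u,vv,164).round())
```

```text
[ 479.84416857 -215.12440396   60.        ] [ 483.23922677 -213.44899051    3.        ] [ 549.78824542 -206.15754669   60.        ] [ 418.92229203 -191.87719919   60.        ] [ 382.20855004 -256.26698104   62.        ]
[ 22.40068276  -2.56280559 180.64803643]
390 47 [ 635. -311.    0.] [ 601. -272.  130.] [ 593. -262.  164.]
372 178 [ 498. -358.    0.] [ 511. -303.  130.] [ 514. -289.  164.]
424 222 [ 470. -444.    0.] [ 492. -360.  130.] [ 498. -338.  164.]
```

Call:
send_rows:
  motion:
    - {"tx":0.048,"ty":-0.0055,"tz":0.04,"rx":0,"ry":0,"rz":0,"gripper":-1}
    - {"tx":0,"ty":0,"tz":0.085,"rx":0,"ry":0,"rz":0,"gripper":-1}
    - {"tx":0,"ty":0,"tz":0.085,"rx":0,"ry":0,"rz":0,"gripper":-1}
    - {"tx":0,"ty":0,"tz":0.085,"rx":0,"ry":0,"rz":0,"gripper":-1}
    - {"tx":0,"ty":0,"tz":0.072,"rx":0,"ry":0,"rz":0,"gripper":-1}
    - {"tx":0,"ty":0,"tz":0,"rx":0,"ry":0,"rz":0,"gripper":-1}
    - {"tx":0,"ty":0,"tz":0,"rx":0,"ry":0,"rz":0,"gripper":1}
    - {"tx":0,"ty":0,"tz":0,"rx":0,"ry":0,"rz":0,"gripper":1}
    - {"tx":0,"ty":0,"tz":0,"rx":0,"ry":0,"rz":0,"gripper":1}
    - {"tx":0,"ty":0,"tz":0,"rx":0,"ry":0,"rz":0,"gripper":1}
    - {"tx":0,"ty":0,"tz":0,"rx":0,"ry":0,"rz":0,"gripper":1}
    - {"tx":0,"ty":0,"tz":0,"rx":0,"ry":0,"rz":0,"gripper":1}
  grip_force: 15

```text
time_s: 2.95
ee_pos: [481.1, -216.1, 30.5]
ee_rot: [180.0, -0.0, 20.3]
force: [0.8, 0.2, 0.5]
gripper_width: 34.0
gripper_force: 0.0
```

Call:
send_rows:
  motion:
    - {"tx":0,"ty":0,"tz":0,"rx":0,"ry":0,"rz":0,"gripper":1}
    - {"tx":0,"ty":0,"tz":0,"rx":0,"ry":0,"rz":0,"gripper":1}
    - {"tx":0,"ty":0,"tz":0,"rx":0,"ry":0,"rz":0,"gripper":1}
    - {"tx":0,"ty":0,"tz":0,"rx":0,"ry":0,"rz":0,"gripper":1}

```text
time_s: 3.45
ee_pos: [481.0, -216.1, 30.4]
ee_rot: [180.0, 0.0, 20.3]
force: [0.2, 0.2, -0.1]
gripper_width: 21.8
gripper_force: 15.0
```

Call:
send_rows:
  motion:
    - {"tx":0,"ty":0,"tz":-0.08,"rx":0,"ry":0,"rz":0,"gripper":1}
    - {"tx":0,"ty":0,"tz":-0.12,"rx":0,"ry":0,"rz":0,"gripper":1}
    - {"tx":0,"ty":0,"tz":-0.12,"rx":0,"ry":0,"rz":0,"gripper":1}
    - {"tx":0,"ty":0,"tz":-0.12,"rx":0,"ry":0,"rz":0,"gripper":1}
    - {"tx":-0.024,"ty":0.078,"tz":0,"rx":0,"ry":0,"rz":0,"gripper":1}
    - {"tx":-0.024,"ty":0.078,"tz":0,"rx":0,"ry":0,"rz":0,"gripper":1}
    - {"tx":-0.024,"ty":0.078,"tz":0,"rx":0,"ry":0,"rz":0,"gripper":1}
    - {"tx":-0.024,"ty":0.078,"tz":0,"rx":0,"ry":0,"rz":0,"gripper":1}
    - {"tx":-0.024,"ty":0.078,"tz":0,"rx":0,"ry":0,"rz":0.057,"gripper":1}
    - {"tx":0,"ty":0,"tz":0,"rx":0,"ry":0.333,"rz":0,"gripper":1}
    - {"tx":0,"ty":0,"tz":0,"rx":0,"ry":0.333,"rz":0,"gripper":1}
    - {"tx":0,"ty":0,"tz":0,"rx":0,"ry":0.333,"rz":0,"gripper":1}

```text
time_s: 4.95
ee_pos: [492.5, -420.2, 251.2]
ee_rot: [179.9, -30.3, 18.7]
force: [1.3, 0.2, -1.1]
gripper_width: 21.8
gripper_force: 15.0
```

Call:
send_rows:
  motion:
    - {"tx":0,"ty":0,"tz":0,"rx":0,"ry":0,"rz":0,"gripper":1}
    - {"tx":0,"ty":0,"tz":0,"rx":0,"ry":0,"rz":0,"gripper":1}

```text
time_s: 5.2
ee_pos: [492.9, -420.0, 250.9]
ee_rot: [179.9, -29.9, 18.7]
force: [-1.3, -1.0, -0.0]
gripper_width: 21.6
gripper_force: 15.0
```

Run:
```python
from h import *
import pickle
f=grab('wrist');save(f,'pics/w2.png');pickle.dump(f,open('w2.pkl','wb'))
print(f['s']['ee_pos'],f['s']['ee_rot'],f['s']['qpos'],f['s']['time_s'],f['s']['gripper_width'])
O=np.array([524.1,-450.3,130]);h=np.radians(18.6)
yc=np.array([-np.sin(h),np.cos(h),0]);xc=np.r_[.5*np.cos(h),.5*np.sin(h),-.866];zc=np.cross(xc,yc)
for y in(-96,96):
  for z in(0,50): print(y,z,proj(f,O+y*yc+z*zc))
```

```text
[ 492.88076596 -420.0125959   250.91366037] [179.94936239 -29.89813366  18.6531304 ] [-55.90311828  18.98694018  89.77722349  31.68967876  66.08690824
   3.65279382] 5.2 21.56041479250352
-96 0 [[401.12015135 235.5615604 ]]
-96 50 [[408.24947116 184.36200163]]
96 0 [[198.19696614 235.03966883]]
96 50 [[195.3816401  184.03798398]]
```

View pics/w2.png

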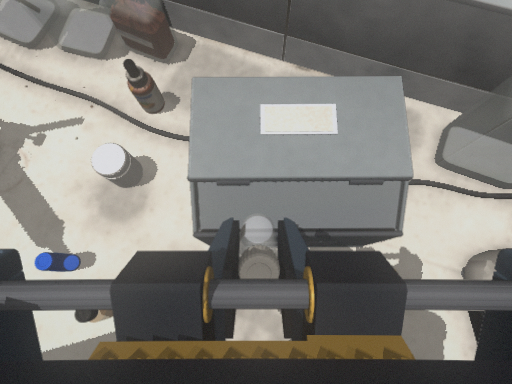

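The wrist view has the box squarely in line: roof edge at row 178, and the flap spanning columns 200-400 with its lip at about row 232. The prediction was row 235 and columns 198-401, so the chute frame is good. I'll insert at the left lane first.

Call:
send_rows:
  motion:
    - {"tx":-0.0127,"ty":-0.003,"tz":0.047,"rx":0,"ry":0,"rz":0,"gripper":1}
    - {"tx":-0.0127,"ty":0,"tz":0.047,"rx":0,"ry":0,"rz":0,"gripper":1}
    - {"tx":-0.0127,"ty":0,"tz":0.047,"rx":0,"ry":0,"rz":0,"gripper":1}
    - {"tx":0,"ty":0,"tz":0,"rx":0,"ry":0,"rz":0,"gripper":1}
    - {"tx":0,"ty":0,"tz":0.014,"rx":0,"ry":0,"rz":0,"gripper":1}
    - {"tx":0,"ty":0,"tz":0.014,"rx":0,"ry":0,"rz":0,"gripper":1}
    - {"tx":0,"ty":0,"tz":0.014,"rx":0,"ry":0,"rz":0,"gripper":1}
    - {"tx":0,"ty":0,"tz":0.014,"rx":0,"ry":0,"rz":0,"gripper":1}
    - {"tx":0,"ty":0,"tz":0.014,"rx":0,"ry":0,"rz":0,"gripper":1}
    - {"tx":0,"ty":0,"tz":0.014,"rx":0,"ry":0,"rz":0,"gripper":1}
    - {"tx":0,"ty":0,"tz":0,"rx":0,"ry":0,"rz":0,"gripper":1}

```text
time_s: 6.62
ee_pos: [529.2, -405.1, 142.1]
ee_rot: [-179.9, -29.9, 18.6]
force: [-2.5, 0.1, -1.2]
gripper_width: 21.8
gripper_force: 15.0
```

```bash
cat > c.py <<'E'
from h import *
O=np.array([524.1,-450.3,130]);h=np.radians(18.6)
yc=np.array([-np.sin(h),np.cos(h),0]);xc=np.r_[.5*np.cos(h),.5*np.sin(h),-.866];zc=np.cross(xc,yc)
M=np.array([xc,yc,zc]);s=env.state()
print('chute pos',(M@(s['ee_pos']-O)).round(1),'force',(M@s['force']).round(1),s['ee_rot'].round(1),s['gripper_width'],s['qpos'].round(0),s['time_s'])
E
python3 c.py
```

```text
chute pos [-0.8 41.2 22.7] force [-0.2  0.9 -2.6] [-179.9  -29.9   18.6] 21.776820052739566 [-52.  25.  97.  36.  53.  -2.] 6.625
```

Call:
send_rows:
  motion:
    - {"tx":0,"ty":0.002,"tz":0.01,"rx":0,"ry":0,"rz":0,"gripper":1}
    - {"tx":0,"ty":0,"tz":0.01,"rx":0,"ry":0,"rz":0,"gripper":1}
    - {"tx":0,"ty":0,"tz":0.01,"rx":0,"ry":0,"rz":0,"gripper":1}
    - {"tx":0,"ty":0,"tz":0.008,"rx":0,"ry":0,"rz":0,"gripper":1}
    - {"tx":0,"ty":0,"tz":0,"rx":0,"ry":0,"rz":0,"gripper":1}

```text
time_s: 7.25
ee_pos: [538.8, -403.4, 126.3]
ee_rot: [-180.0, -29.9, 18.6]
force: [-1.0, -1.0, -2.1]
gripper_width: 21.4
gripper_force: 15.0
```

```bash
python3 c.py
```

```text
chute pos [17.6 39.8 23.2] force [ 1.2 -0.6 -2.1] [-180.   -29.9   18.6] 21.383144980982788 [-51.  26.  98.  37.  51.  -2.] 7.25
```

Call:
send_rows:
  motion:
    - {"tx":0,"ty":0,"tz":0.008,"rx":0,"ry":0,"rz":0,"gripper":1}
    - {"tx":0,"ty":0,"tz":0.008,"rx":0,"ry":0,"rz":0,"gripper":1}
    - {"tx":0,"ty":0,"tz":0,"rx":0,"ry":0,"rz":0,"gripper":1}

```text
time_s: 7.62
ee_pos: [542.7, -402.2, 119.5]
ee_rot: [-180.0, -29.9, 18.6]
force: [-0.9, -0.2, -2.2]
gripper_width: 21.4
gripper_force: 15.0
```

```bash
python3 c.py
```

```text
chute pos [25.6 39.7 23.3] force [ 1.4  0.1 -1.9] [-180.   -29.9   18.6] 21.423977458398895 [-51.  27.  98.  37.  51.  -3.] 7.625
```

Call:
send_rows:
  motion:
    - {"tx":-0.006,"ty":0,"tz":0,"rx":0,"ry":0,"rz":0,"gripper":1}
    - {"tx":0,"ty":0,"tz":0.007,"rx":0,"ry":0,"rz":0,"gripper":1}
    - {"tx":0,"ty":0,"tz":0.007,"rx":0,"ry":0,"rz":0,"gripper":1}
    - {"tx":0,"ty":0,"tz":0,"rx":0,"ry":0,"rz":0,"gripper":1}

```text
time_s: 8.12
ee_pos: [544.0, -402.2, 112.6]
ee_rot: [180.0, -30.0, 18.6]
force: [1.6, -0.2, 0.1]
gripper_width: 21.7
gripper_force: 16.3
```

```bash
python3 c.py
```

```text
chute pos [32.2 39.2 20.9] force [ 0.6 -0.7  1.3] [180.  -30.   18.6] 21.715638409301306 [-51.  27.  98.  38.  50.  -3.] 8.125
```

No resistance past x = 46 mm (base at about 62 mm), so the left lane is free. I'll release, retract and then push home with closed tips.

Call:
send_rows:
  motion:
    - {"tx":0,"ty":0,"tz":0,"rx":0,"ry":0,"rz":0,"gripper":0.12}
    - {"tx":0,"ty":0,"tz":0,"rx":0,"ry":0,"rz":0,"gripper":0.12}
    - {"tx":0,"ty":0,"tz":0,"rx":0,"ry":0,"rz":0,"gripper":0.12}
    - {"tx":0,"ty":0,"tz":0,"rx":0,"ry":0,"rz":0,"gripper":0.12}
    - {"tx":0,"ty":0,"tz":-0.03,"rx":0,"ry":0,"rz":0,"gripper":0.12}
    - {"tx":0,"ty":0,"tz":-0.05,"rx":0,"ry":0,"rz":0,"gripper":0.12}
    - {"tx":0,"ty":0,"tz":-0.05,"rx":0,"ry":0,"rz":0,"gripper":0.12}
    - {"tx":0,"ty":0,"tz":-0.05,"rx":0,"ry":0,"rz":0,"gripper":0.12}
    - {"tx":0,"ty":0,"tz":-0.05,"rx":0,"ry":0,"rz":0,"gripper":1}
    - {"tx":0,"ty":0,"tz":0,"rx":0,"ry":0,"rz":0,"gripper":1}
    - {"tx":0,"ty":0,"tz":0,"rx":0,"ry":0,"rz":0,"gripper":1}
    - {"tx":0,"ty":0,"tz":0,"rx":0,"ry":0,"rz":0,"gripper":1}

```text
time_s: 9.62
ee_pos: [489.1, -419.9, 210.8]
ee_rot: [-179.9, -29.9, 18.6]
force: [0.6, -0.1, 0.7]
gripper_width: 2.9
gripper_force: 0.0
```

Run:
```python
exec(open('c.py').read())
f=grab('wrist');c=cv2.resize(f['frame'][130:290,160:440],None,fx=2.8,fy=2.8);cv2.imwrite('pics/w3.png',c[:,:,::-1])
```

```text
chute pos [-81.7  40.   20.1] force [-0.3 -0.3  0.8] [-179.9  -29.9   18.6] 2.9486963370817167 [-56.  20.  94.  33.  62.   0.] 9.625
```

View pics/w3.png

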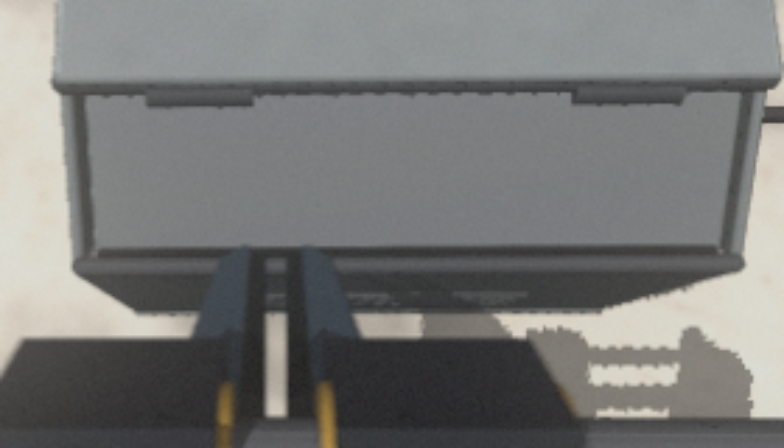

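The flap looks shut over its full width, with its lower edge about level at crop row 248. So the vial has slid in past 42 mm. I'll push with closed tips to confirm it is home.

Call:
send_rows:
  motion:
    - {"tx":0.023,"ty":0,"tz":0.04,"rx":0,"ry":0,"rz":0,"gripper":1}
    - {"tx":0,"ty":0,"tz":0.06,"rx":0,"ry":0,"rz":0,"gripper":1}
    - {"tx":0,"ty":0,"tz":0.03,"rx":0,"ry":0,"rz":0,"gripper":1}
    - {"tx":0,"ty":0,"tz":0.025,"rx":0,"ry":0,"rz":0,"gripper":1}
    - {"tx":0,"ty":0,"tz":0.025,"rx":0,"ry":0,"rz":0,"gripper":1}
    - {"tx":0,"ty":0,"tz":0.02,"rx":0,"ry":0,"rz":0,"gripper":1}
    - {"tx":0,"ty":0,"tz":0.02,"rx":0,"ry":0,"rz":0,"gripper":1}
    - {"tx":0,"ty":0,"tz":0.01,"rx":0,"ry":0,"rz":0,"gripper":1}
    - {"tx":0,"ty":0,"tz":0.01,"rx":0,"ry":0,"rz":0,"gripper":1}
    - {"tx":0,"ty":0,"tz":0,"rx":0,"ry":0,"rz":0,"gripper":1}

```text
time_s: 10.92
ee_pos: [555.5, -398.0, 113.3]
ee_rot: [-180.0, -29.9, 18.6]
force: [-0.8, -1.1, -3.1]
gripper_width: 0.5
gripper_force: 1.0
```

```bash
python3 c.py
```

```text
chute pos [37.6 39.6 31.9] force [ 2.2 -0.8 -2.5] [-180.   -29.9   18.6] 0.45106886188968254 [-50.  28.  97.  38.  50.  -2.] 10.925
```

Call:
send_rows:
  motion:
    - {"tx":0,"ty":0,"tz":0.006,"rx":0,"ry":0,"rz":0,"gripper":1}
    - {"tx":0,"ty":0,"tz":0.006,"rx":0,"ry":0,"rz":0,"gripper":1}
    - {"tx":0,"ty":0,"tz":0.006,"rx":0,"ry":0,"rz":0,"gripper":1}
    - {"tx":0,"ty":0,"tz":0,"rx":0,"ry":0,"rz":0,"gripper":1}

```text
time_s: 11.42
ee_pos: [559.4, -396.8, 105.7]
ee_rot: [180.0, -29.9, 18.6]
force: [-3.4, -2.5, -1.2]
gripper_width: 0.1
gripper_force: 2.1
```

```bash
python3 c.py
```

```text
chute pos [46.3 39.4 31.6] force [-0.9 -1.3 -4. ] [180.  -29.9  18.6] 0.13626953102763875 [-49.  28.  98.  38.  49.  -2.] 11.425
```

Call:
send_rows:
  motion:
    - {"tx":0,"ty":0,"tz":0.005,"rx":0,"ry":0,"rz":0,"gripper":1}
    - {"tx":0,"ty":0,"tz":0.005,"rx":0,"ry":0,"rz":0,"gripper":1}
    - {"tx":0,"ty":0,"tz":0,"rx":0,"ry":0,"rz":0,"gripper":1}

```text
time_s: 11.8
ee_pos: [560.5, -397.2, 105.0]
ee_rot: [179.7, -29.9, 18.8]
force: [-19.3, -2.0, 17.2]
gripper_width: 0.7
gripper_force: 16.6
```

```bash
python3 c.py
```

```text
chute pos [47.4 38.7 32.1] force [-24.3   4.3  -7.8] [179.7 -29.9  18.8] 0.7483776786556162 [-49.  28.  98.  38.  48.  -3.] 11.8
```

Firm stop at x ≈ 47 mm, which matches a vial that is home (cap end at 46 mm). I'll withdraw.

Call:
send_rows:
  motion:
    - {"tx":0,"ty":0,"tz":-0.02,"rx":0,"ry":0,"rz":0,"gripper":1}
    - {"tx":0,"ty":0,"tz":-0.06,"rx":0,"ry":0,"rz":0,"gripper":1}
    - {"tx":0,"ty":0,"tz":-0.08,"rx":0,"ry":0,"rz":0,"gripper":1}
    - {"tx":0,"ty":0,"tz":-0.08,"rx":0,"ry":0,"rz":0,"gripper":1}
    - {"tx":0,"ty":0,"tz":-0.08,"rx":0,"ry":0,"rz":0,"gripper":1}
    - {"tx":0,"ty":0,"tz":0,"rx":0,"ry":0,"rz":0,"gripper":1}
    - {"tx":0,"ty":0,"tz":0,"rx":0,"ry":0,"rz":0,"gripper":1}
    - {"tx":0,"ty":0,"tz":0,"rx":0,"ry":0,"rz":0,"gripper":1}

```text
time_s: 12.8
ee_pos: [486.6, -420.3, 238.8]
ee_rot: [-179.8, -30.0, 18.6]
force: [-0.4, 0.5, -0.5]
gripper_width: 0.5
gripper_force: 0.0
```

Run:
```python
exec(open('c.py').read())
f=grab('wrist');c=cv2.resize(f['frame'][110:290,140:440],None,fx=2.6,fy=2.6);cv2.imwrite('pics/w4.png',c[:,:,::-1])
```

```text
chute pos [-107.2   40.4   31.9] force [ 0.4  0.6 -0.4] [-179.8  -30.    18.6] 0.45225288514504147 [-56.  19.  91.  32.  65.   2.] 12.8
```

View pics/w4.png

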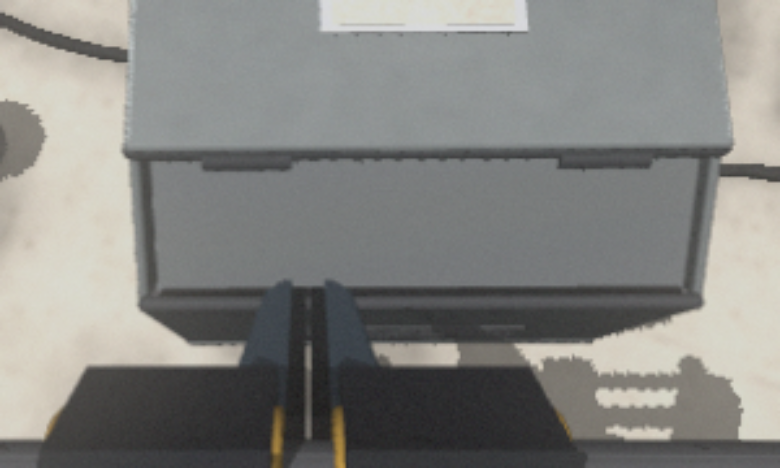

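The flap lies shut, with its lower edge parallel to the lip at crop row 290, and the hand is clear.

```bash
python3 -c "
from workcell import env
print(env.job_done())"
```

```text
the job is handed in; nothing more can be done
None
```

I put the vial in the left lane, which felt free, and pushed it to a firm stop at the expected depth; the flap looks shut, the hand is clear, and the job is handed in (no verdict was returned).

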